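# Load the hardware tray and slide it into its rack

## Task

Put the big bolt, the copper pipe tee and the shackle that lie on the bench into the open steel tray, lying down inside it. Then, with all three in it, slide the tray along the bench, without lifting it, into the open front of the grey rack until it is fully home against the back stop. Leave everything else on the bench where it is.

Things in the scene. Friction and masses are not known exactly. Their poses are not given: they have to be found in the camera images.
- tray: loose open steel tray on the bench in front of the rack: 200 mm long (its x) x 180 mm wide (its y) x 48 mm tall, walls and floor 4 mm; origin at the centre of its underside; +x points towards the rack's back stop, the -x wall is the one to push on. About 0.5 kg empty
- rack: fixed open-fronted grey steel rack, no floor. Origin on the bench; the tray goes in along its +x. Side walls 62 mm tall, front edges at x = -77 mm, inner faces y = +-95 mm; back stop face x = +73 mm. Flared guides 40 mm tall run out to x = -115, y = +-114 mm. Three slats over the top at x = -60, 0, +60 mm: 62 mm free below, top at 66 mm
- rack_home (a point): point on the bench in the rack where the tray's origin lies when the tray is fully home against the back stop (x = -27 mm in the rack's frame; axes as the rack's). The tray's front then sticks out 50 mm from the side walls
- bolt_mid (a point): centre of the big steel bolt with its nut on, lying on the bench: 115 mm long along x, shank 24 mm thick (bare from x = -42 to +26 mm), hexagon head (x = -57 to -42) and nut (x = +26 to +44) 36 mm across flats; this point lies on its axis, 18 mm above the bench. May roll. About 0.3 kg
- tee_mid (a point): middle of the copper pipe tee lying flat: run 90 mm long along x, branch along +y out to 50 mm from the run's axis; three 30 mm thick sockets (run: x = +-15 to +-45 mm, branch: y = 16 to 50 mm), 25 mm thick between; this point is where the axes cross, 15 mm above the bench. About 0.2 kg
- tee_branch (a point): point on the axis of the tee's branch, 33 mm from tee_mid along y, mid-socket; the branch can be gripped here across x (30 mm thick)
- shackle_mid (a point): middle of the steel D-shackle lying flat: U of 16 mm rod, 98 mm long along x (bow at x = +50, leg ends at x = -48), 56 mm wide over its two legs (y = +-28 mm, straight from x = -40 to +22), 12 mm pin across at x = -36 mm with ends at y = +-36 mm; this point lies between the legs 8 mm above the bench. About 0.22 kg
- offcut: bystander: wood offcut 36 x 70 x 20 mm lying among the hardware; origin at the centre of its underside
- jar: bystander: glass jar, 54 mm across, 55 mm tall, black lid; origin at the centre of its underside
- tape: bystander: black tape measure, 50 x 35 x 50 mm; origin at the centre of its underside
- hammer: bystander: hammer lying beyond the hardware; origin on the underside
- screwdriver: bystander: screwdriver lying near the robot on the left; origin on the underside
Things that resemble listed ones, but are neither listed nor needed, are in the scene too. Leave any green or purple look-alike of the part that bears bolt_mid alone. Of the things that look like the part that bears shackle_mid, take the one that is nearest to the robot's base at the start.

How it is judged:
By the outcome, as a careful person would: the job done as asked, in the order asked, and still so for the second after the job is handed in, with the robot touching nothing.
It also fails if it takes over 72 s, if anything falls off the work surface, if the arm or the gripper's body presses on something with over 40 N, if the wrist force passes 120 N, or if a joint passes its speed limit or range.

## Robot

A 6-joint arm with a two-finger parallel gripper is mounted at the origin on the work surface. World frame = base frame: x ahead of the robot, y to its left, z up, the work surface at z = 0. Lengths are in m, angles in rad, forces in N, time in s.
With the tool pointing down it reaches from about 0.35 to 0.775 m from the base axis. Payload 5.5 kg.
Tool frame: the origin (TCP) lies where the fingers leave the gripper's body, on its centre line; the fingertips stand 73 mm ahead of it and the grasp point (between the pads) lies arm.hold_point_z ahead of it (arm.hold_point_z is the distance from the TCP to the grasp point, in m); z points along the fingers, y is the line along which they close (so a half turn about z gives the same grasp; the last joint's range is limited). The gripper opens to 85 mm and grips with 20 to 120 N. Pads are 22 mm wide; open, the fingers measure 114 mm over their backs; the gripper's body (76 mm by 85 mm) begins 54 mm behind the grasp point. The pads swing forward as they close: fully open they stand 13 mm farther back than shut.
Start: joints at [-1.465, 0.313, 0.046, 1.304, 0, 1.431], TCP at [0.14, -0.558, 0.304] pointing down, gripper open.
Joint ranges: [-2.76, 2.76], [-0.86, 1.69], [-1.03, 1.26], [-2.2, 2.34], [-1.47, 1.5], [-3.14, 3.14]. Speed limits (rad/s): [2.57, 2.57, 3.14, 3.14, 3.14, 3.14].

## Interface

Orientations are given as a unit quaternion [x, y, z, w].
In Python, from rig import arm gives the robot as it stands. The module is installed in compiled form; this text tells all that it offers.
- The arm moves only by the tool send_rows, never from a script. Its argument "rows" is a list that holds one entry, the list of rows, each a list of 5 numbers: the shift along the tool's x, y, z in cm, then the turn about the tool's z in degrees, then the finger opening in cm, from 0 to 8.54. In form: [[[dx, dy, dz, twist, hand], ...]]. A call has 1 to 20 rows; each row is the pose to reach, as a shift and turn from the pose commanded when the call began, along the tool's axes at that moment; what a row does not reach only later rows make up. A row lasts 1/8 s, in which the tool goes at most 62.5 mm and 10.7 degrees, less where a joint would pass 70% of its speed; a pose out of reach is approached as far as the arm can. A call with a gripper value outside its range is refused whole. The fingers move at their own pace and stop on an object; "newtons" is the grip in N (left out, the last holds). Time passes only in rows, so rows that repeat a pose let the fingers close. It gives the time, the measured TCP pose, the force, the opening and the grip force at its end, in the units of the state.
- arm.state(): the state, without advancing time (a new reading comes with each control period).
- arm.read_camera(name): name is "scene" or "top" or "wrist"; returns a dict with "img" (480x640x3 uint8, red, green, blue), "mtx" (3x3 intrinsics, pixels), "xyz" and "orientation" of the camera in the world. Camera axes: x right, y up, looking along -z (the intrinsics and any distortion apply to the point x, -y, -z); pixel columns grow to the right and rows downward; lengths in m; the calibration is good to about 2 mm. A picture is of the moment at which its call begins. There is no depth.
- arm.hand_in(): hands the job in; it is judged then, once.
The state is a dict: "time_s": time; "qpos": joint angles; "joint_velocities": joint speeds; "tau": joint torques, N m; "position": TCP position; "eef_rot": TCP orientation; "contact_force": force on the tool from outside, world axes, zero at the start; "torque": the same for the moment, N m; "gripper_width": finger opening in m; "grasp_force": force on a finger pad.
Only numpy, scipy, OpenCV 4.12 (cv2) and the standard library are available. Lean on these libraries where they do the work, as an engineer would, in place of code of your own. Each camera call takes 0.05 s, during which the arm holds its last target. There are 200 camera calls.

## Working session

There is one attempt and no reset: what is moved stays moved. The work goes in short steps, Python scripts to look and compute and a tool call to move; the robot and the scene stay as the last step left them, time stands still between calls to the robot, and variables do not carry over. Pictures are saved under pics/ and viewed, at most 11 in all, crops included, and the job is handed in when it is done.

Besides the shell and the picture viewer there is one more tool, called after "Emit:" as name(argument=value, ...), one argument or row to a line, values as JSON. send_rows: Moves the arm, as the interface text tells. Its arguments: {"type":"object","properties":{"rows":{"type":"array"},"newtons":{"type":"number"}},"required":["rows"]}

```bash
mkdir -p pics; ls
python3 - <<'E'
from rig import arm
import cv2,pickle
s=arm.state();print(s['time_s'],s['position'],s['eef_rot'],s['gripper_width'],arm.hold_point_z)
for n in ['scene','top']:
    c=arm.read_camera(n);pickle.dump(c,open(f'pics/{n}0.pkl','wb'));cv2.imwrite(f'pics/{n}0.png',c['img'][...,::-1]);print(n,c['mtx'],c['xyz'],c['orientation'],[k for k in c])
E
```

```text
pics
0.0 [ 0.13986034 -0.55733482  0.30301671] [ 9.92457790e-01  1.22583471e-01  1.95093425e-05 -9.09481997e-04] 0.0852900877806525 0.0539
scene [[508.80920555   0.         308.51275457]
 [  0.         508.80920555 244.51733279]
 [  0.           0.           1.        ]] [1.56336887 0.37596811 0.80238239] [0.24996699 0.41604293 0.7447416  0.45802263] ['img', 'mtx', 'xyz', 'orientation']
top [[527.97145246   0.         318.72323353]
 [  0.         527.97145246 235.68610644]
 [  0.           0.           1.        ]] [ 0.29784978 -0.15213761  1.44000082] [ 0.04858268 -0.0550398  -0.70517433  0.70522302] ['img', 'mtx', 'xyz', 'orientation']
```

View pics/top0.png

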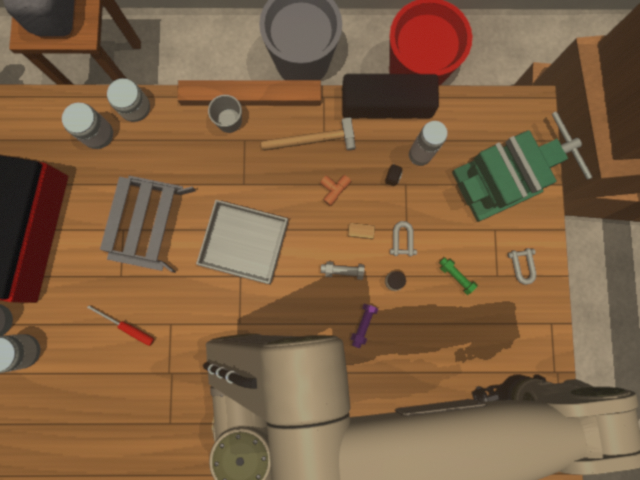

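View pics/scene0.png

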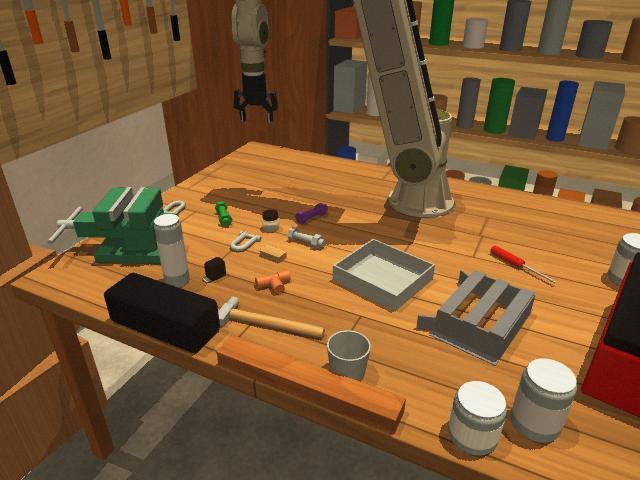

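The top view shows the bolt at about (343,270), the tee at (335,188), and the shackle nearest the base at (403,240). The tray is at (243,241) and the rack at (143,222). The second shackle at (523,265) is farther away, and the green and purple bolts are decoys. The scene view shows the same layout: bolt (306,239), tee (273,281), shackle (245,241), tray (384,272), rack (485,315).

```bash
cat > h.py <<'E'
import numpy as np,cv2,pickle
from scipy.spatial.transform import Rotation as R
F=np.diag([1,-1,-1.])
def ray(c,uv):
    d=np.linalg.inv(c['mtx'])@np.array([uv[0],uv[1],1.]);return np.array(c['xyz']),R.from_quat(c['orientation']).as_matrix()@(F@d)
def plane(c,uv,z):
    o,d=ray(c,uv);return o+d*(z-o[2])/d[2]
def tri(c1,a,c2,b):
    o1,d1=ray(c1,a);o2,d2=ray(c2,b)
    d1=d1/np.linalg.norm(d1);d2=d2/np.linalg.norm(d2)
    t=np.linalg.lstsq(np.stack([d1,-d2],1),o2-o1,rcond=None)[0]
    p,q=o1+t[0]*d1,o2+t[1]*d2;return (p+q)/2,np.linalg.norm(p-q)
def proj(c,p):
    q=F@R.from_quat(c['orientation']).as_matrix().T@(np.array(p)-c['xyz']);q=c['mtx']@q;return q[:2]/q[2]
def comps(m,lo=60,hi=20000):
    n,l,s,ce=cv2.connectedComponentsWithStats(m.astype(np.uint8))
    return [(l==i,s[i],ce[i]) for i in range(1,n) if lo<s[i,4]<hi]
E
python3 - <<'E'
from h import *
for n,box in [('top',(90,140,560,320)),('scene',(180,190,580,370))]:
    c=pickle.load(open(f'pics/{n}0.pkl','rb'));hsv=cv2.cvtColor(c['img'],cv2.COLOR_RGB2HSV)
    H,S,V=[hsv[...,i].astype(int) for i in range(3)]
    x0,y0,x1,y1=box;sel=np.zeros(H.shape,bool);sel[y0:y1,x0:x1]=1
    for nm,m in [('grey',(S<90)&(V>60)&sel),('cop',((H<9)|(H>175))&(S>120)&(V>130)&sel)]:
        for mm,s,ce in comps(m):
            r=cv2.minAreaRect(cv2.findContours(mm.astype(np.uint8),0,1)[0][0])
            print(n,nm,s[:5],ce.round(1),np.round(r[1],1),round(r[2],1),plane(c,ce,0.01)[:2].round(3))
    a=c['img'][...,::-1]
    if n=='top': cr=a[170:290,95:435];
    else: cr=a[200:360,220:550]
    k=800/cr.shape[1];cv2.imwrite(f'pics/{n}crop.png',cv2.resize(cr,None,fx=k,fy=k,interpolation=cv2.INTER_CUBIC));print(k)
E
```

```text
top grey [ 90 140  21   9 139] [ 98.3 143.3] [ 8. 20.] 90.0 [0.77  0.452]
top grey [345 140  10  10  88] [349.8 144.1] [9. 9.] 90.0 [ 0.769 -0.253]
top grey [410 140  36  25 602] [424.2 150.4] [24. 35.] 90.0 [ 0.752 -0.462]
top grey [ 454  140  106   81 3265] [500.7 178.3] [63.1 99.2] 64.7 [ 0.671 -0.673]
top grey [ 100  176   94   96 3678] [139.3 221.7] [76.4 90.2] 14.0 [0.547 0.326]
top grey [ 196  200   92   84 5213] [242.3 241.5] [77.1 68.9] 15.4 [0.493 0.043]
top grey [390 221  27  35 464] [402.5 239.4] [34. 26.] 90.0 [ 0.499 -0.395]
top grey [508 249  28  36 489] [523.8 265.3] [34.5 26.4] 81.9 [ 0.428 -0.724]
top grey [321 262  43  17 435] [342.2 270. ] [42.5 14.3] 3.6 [ 0.415 -0.229]
top grey [386 274  18  16 154] [392.6 282.1] [16.4 14.4] 56.3 [ 0.382 -0.365]
top grey [ 90 306  24  14  66] [100.7 313.2] [26.4  2.5] 29.1 [0.299 0.417]
2.3529411764705883
scene grey [180 223  10  64 340] [182.8 262.5] [ 9. 63.] 0.0 [ 0.675 -0.481]
scene grey [287 227  38  22 363] [306.  237.5] [37.6 13.3] 18.4 [ 0.402 -0.235]
scene grey [230 231  31  20 287] [243.8 240.9] [17.1 30.3] 58.4 [ 0.502 -0.392]
scene grey [ 333  239  102   72 4393] [383.3 273.3] [94.4 59.5] 26.6 [0.476 0.038]
scene grey [522 264  34  19  68] [538.9 273.2] [37.1  1.8] 28.1 [0.29  0.411]
scene grey [ 417  270  118   95 5506] [480.5 316.5] [100.8  83.3] 24.9 [0.542 0.307]
scene grey [218 297  21  30 302] [226.6 310.3] [13.1 32.1] 29.4 [ 0.794 -0.25 ]
scene grey [ 327  330   44   40 1478] [347.9 350.4] [39. 43.] 90.0 [0.789 0.07 ]
scene grey [525 359  45  11 365] [545.7 364.9] [10. 44.] 90.0 [0.641 0.462]
scene cop [491 246  34  20 233] [507.6 255.3] [36.6  6.8] 28.3 [0.236 0.322]
2.4242424242424243
```

View pics/topcrop.png

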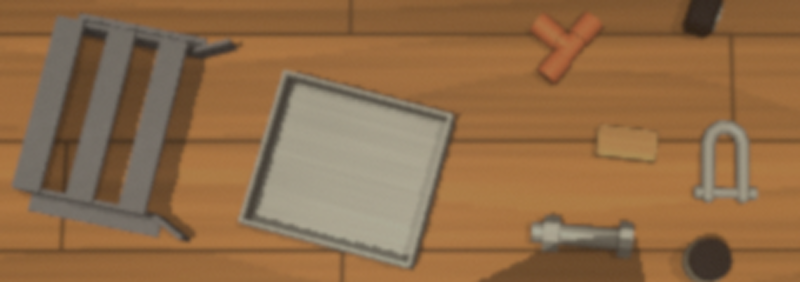

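View pics/scenecrop.png

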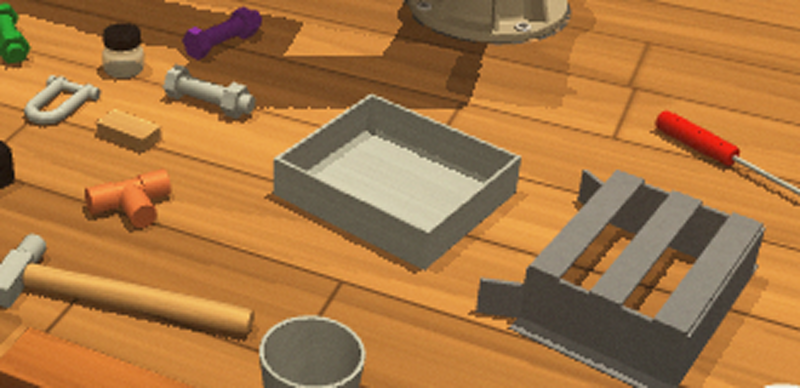

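The crops show the tray rim corners at (287,73), (455,115), (410,267) and (240,222) in top-crop pixels. The rack's guide tips are at (238,44) and (188,240). The tee's branch points to the upper left, the bolt's nut end is to the left, and the shackle's bow is at the top.

```bash
cat > m.py <<'E'
from h import *
T=pickle.load(open('pics/top0.pkl','rb'));S=pickle.load(open('pics/scene0.pkl','rb'))
tp=lambda u,v:((u+.5)/2.3529+95-.5,(v+.5)/2.3529+170-.5)
sp=lambda u,v:((u+.5)/2.4242+220-.5,(v+.5)/2.4242+200-.5)
def wrect(c,m,z):
    v,u=np.nonzero(m);P=np.array([plane(c,(a,b),z)[:2]*1000 for a,b in zip(u,v)],np.float32)
    return cv2.minAreaRect(P),P
def win(c,x0,y0,x1,y1,f):
    m=np.zeros(c['img'].shape[:2],bool);m[y0:y1,x0:x1]=f[y0:y1,x0:x1]
    return max(comps(m,30),key=lambda t:t[1][4])
def masks(c):
    h=cv2.cvtColor(c['img'],cv2.COLOR_RGB2HSV).astype(int);l=cv2.cvtColor(c['img'],cv2.COLOR_RGB2LAB).astype(int)
    return (h[...,1]<105)&(h[...,2]>35),l[...,1]
E
python3 - <<'E'
from m import *
gT,aT=masks(T);gS,aS=masks(S)
def otsu(a,x0,y0,x1,y1):
    t,_=cv2.threshold(a[y0:y1,x0:x1].astype(np.uint8),0,255,cv2.THRESH_OTSU);return a>t
tm=dict(bolt=win(T,315,255,372,284,gT),sh=win(T,385,215,422,262,gT),tee=win(T,315,170,356,210,otsu(aT,315,170,356,210)))
sm=dict(bolt=win(S,282,222,330,252,gS),sh=win(S,225,225,264,255,gS),tee=win(S,250,265,298,298,otsu(aS,250,265,298,298)))
for n,z in [('bolt',.018),('sh',.008),('tee',.015)]:
    r,P=wrect(T,tm[n][0],z);p,e=tri(T,tm[n][2],S,sm[n][2])
    print(n,'rect c',np.round(r[0],1),'dim',np.round(r[1],1),'ang',round(r[2],1),'| tri',(p*1000).round(1),'err',round(e*1000,1), 'px',tm[n][1][4])
    r,P=wrect(S,sm[n][0],z);print('   scene rect',np.round(r[0],1),np.round(r[1],1),round(r[2],1))
for nm,pt,ps,z in [('trayTop',(287,73),(429,233),.048),('trayR',(455,115),(277,160),.048),('trayB',(410,267),(371,97),.048),('trayL',(240,222),(519,158),.048),
  ('guideA',(238,44),(480,280),.04),('guideB',(188,240),(583,172),.04),('slatFarL',(60,17),(690,330),.066),('slatNearL',(15,187),(762,226),.066),('slatFarR',(201,40),(528,268),.066),
  ('teeRunA',(595,18),(90,203),.015),('teeRunB',(549,77),(167,181),.015),('teeBr',(538,21),(144,216),.015)]:
    p,e=tri(T,tp(*pt),S,sp(*ps));print(nm,'plane',(plane(T,tp(*pt),z)*1000).round(1)[:2],'tri',(p*1000).round(1),round(e*1000,1))
E
```

```text
bolt rect c [ 413.7 -228.9] dim [116.8  40.8] ang 86.1 | tri [ 414.  -228.7   17.8] err 0.8 px 470
   scene rect [ 413.3 -231.4] [137.1  68.5] 84.4
sh rect c [ 503.4 -395.7] dim [94.3 71.4] ang 0.0 | tri [ 498.9 -395.     7.5] err 1.4 px 490
   scene rect [ 503.  -392.6] [103.   80.4] 1.4
tee rect c [ 650.6 -202.4] dim [63.7 91.1] ang 50.2 | tri [ 641.6 -207.8   21.4] err 2.0 px 411
   scene rect [ 637.9 -203.4] [70.4 94.8] 50.5
trayTop plane [598.2 109.1] tri [598.4 112.   44. ] 4.3
trayR plane [549.7 -83. ] tri [548.9 -79.3  44.2] 7.6
trayB plane [377.2 -34.1] tri [377.2 -32.9  42.9] 1.6
trayL plane [427.6 157.1] tri [427.8 158.2  44.4] 0.7
guideA plane [634.  167.9] tri [634.3 173.8  33.2] 8.9
guideB plane [408.  216.5] tri [407.8 221.6  32.7] 6.2
slatFarL plane [658.7 364.2] tri [658.1 366.9  66.5] 5.5
slatNearL plane [464.8 403.5] tri [465.1 406.5  61.6] 2.3
slatFarR plane [632.3 203.9] tri [631.8 213.   60.2] 15.3
teeRunA plane [ 672.1 -245.5] tri [ 671.2 -243.2   13.3] 5.3
teeRunB plane [ 601. -191.] tri [ 599.7 -188.2   14.3] 6.1
teeBr plane [ 668.3 -178.2] tri [ 667.5 -176.8   15.3] 3.2
```

```bash
cat > go.py <<'E'
# usage: go.py x y z phi (mm, deg) ... : shift in tool axes (cm, deg) from the present pose to each target
import sys,numpy as np
from rig import arm
from scipy.spatial.transform import Rotation as R
s=arm.state();M=R.from_quat(s['eef_rot']).as_matrix();p=np.array(s['position'])*1000
phi=np.degrees(np.arctan2(M[1,0],M[0,0]))
print('t',round(s['time_s'],2),'pos',p.round(1),'phi',round(phi,1),'q6',round(s['qpos'][5],2),'w',round(s['gripper_width']*1000,1),'F',np.round(s['contact_force'],1),'grip',round(float(s['grasp_force']),1))
a=list(map(float,sys.argv[1:]))
for i in range(0,len(a),4):
    x,y,z,f=a[i:i+4];d=M.T@(np.array([x,y,z])-p)/10
    print(a[i:i+4],'->',d.round(2),'twist',round((phi-f+180)%360-180,1))
E
python3 go.py 413.2 -236.9 180 86.1
```

```text
t 0.1 pos [ 139.9 -557.4  303.1] phi 14.1 q6 1.43 w 85.4 F [-0.8  0.2 -0.4] grip 0.0
[413.2, -236.9, 180.0, 86.1] -> [ 34.31 -24.42  12.36] twist -72.0
```

Emit:
send_rows(
  rows=[
    [[8, -6, 2, -10, 8], [14, -10, 4, -20, 6], [20, -14, 6, -30, 6], [26, -18.5, 9, -41, 6], [31, -22, 11, -51, 6], [34.3, -24.4, 12.4, -62, 6], [34.3, -24.4, 12.4, -72, 6], [34.3, -24.4, 12.4, -72, 6], [34.3, -24.4, 12.4, -72, 6], [34.3, -24.4, 12.4, -72, 6]],
  ],
  newtons=60,
)

```text
time_s: 1.35
position: [0.4129, -0.2388, 0.1803]
eef_rot: [0.732, 0.682, -0.0, 0.0]
contact_force: [0.2, 0.6, 1.3]
gripper_width: 0.0603
grasp_force: 0.0
```

```bash
python3 go.py 413.2 -236.9 75 86.1
python3 - <<'E'
from h import *
from rig import arm
c=arm.read_camera('wrist');pickle.dump(c,open('pics/w1.pkl','wb'));im=c['img'][...,::-1].copy()
for p in [(.4137,-.2289,.018),(.4132,-.2369,.018),(.4137+.058*.068,-.2289+.058,.018),(.4137-.057*.068,-.2289-.057,.018)]:
    u=proj(c,p);print(u.round(1));cv2.circle(im,tuple(int(round(t)) for t in u),4,(0,0,255),1)
print(c['xyz'],c['mtx'][0])
cv2.imwrite('pics/w1.png',im)
E
```

```text
t 1.35 pos [ 412.9 -238.8  180.3] phi 85.9 q6 0.95 w 60.3 F [0.2 0.6 1.3] grip 0.0
[413.2, -236.9, 75.0, 86.1] -> [2.000e-01 1.000e-02 1.053e+01] twist -0.2
[309.9 227.8]
[310.1 239.9]
[309.7 132.5]
[310.2 309.8]
[ 0.41816316 -0.16981718  0.25106101] [379.13213998   0.         310.5394659 ]
```

View pics/w1.png

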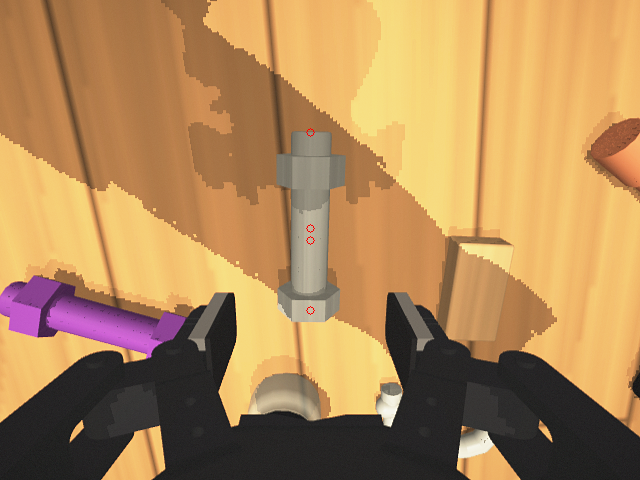

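The wrist view has the bolt centred at about (310,228), and the projected end points at (310,132) and (310,310) fall on its ends. I'll descend and grip.

Emit:
send_rows(
  rows=[
    [[0.2, 0, 4, 0, 6], [0.2, 0, 8, 0, 6], [0.2, 0, 10.4, 0, 6], [0.2, 0, 10.4, 0, 6], [0.2, 0, 10.4, 0, 1], [0.2, 0, 10.4, 0, 1], [0.2, 0, 10.4, 0, 1], [0.2, 0, 10.4, 0, 1], [0.2, 0, 10.4, 0, 1], [0.2, 0, 7, 0, 1], [0.2, 0, 2, 0, 1], [0.2, 0, -1, 0, 1], [0.2, 0, -1, 0, 1]],
  ],
  newtons=60,
)

```text
time_s: 3.02
position: [0.4147, -0.2366, 0.1926]
eef_rot: [0.731, 0.683, 0.0, 0.003]
contact_force: [-0.2, -0.9, -4.2]
gripper_width: 0.022
grasp_force: 60.3
```

```bash
python3 go.py 534.6 17.1 190 75.5 534.6 17.1 81 75.5
```

```text
t 3.02 pos [ 414.7 -236.6  192.6] phi 86.1 q6 0.95 w 22.0 F [-0.2 -0.9 -4.2] grip 60.3
[534.6, 17.1, 190.0, 75.5] -> [26.13 10.23  0.22] twist 10.6
[534.6, 17.1, 81.0, 75.5] -> [26.17 10.17 11.12] twist 10.6
```

Emit:
send_rows(
  rows=[
    [[5, 2, 0, 3, 1], [10, 4, 0, 6, 1], [15, 6, 0, 9, 1], [20, 8, 0, 10.6, 1], [24, 9.5, 0, 10.6, 1], [26.1, 10.2, 0, 10.6, 1], [26.1, 10.2, 0, 10.6, 1], [26.1, 10.2, 3, 10.6, 1], [26.1, 10.2, 6, 10.6, 1], [26.1, 10.2, 9, 10.6, 1], [26.1, 10.2, 10.4, 10.6, 1], [26.1, 10.2, 11, 10.6, 1], [26.1, 10.2, 11, 10.6, 1]],
  ],
)

```text
time_s: 4.65
position: [0.5309, 0.0172, 0.0815]
eef_rot: [0.791, 0.612, -0.002, -0.001]
contact_force: [-10.4, -0.4, 12.8]
gripper_width: 0.022
grasp_force: 61.9
```

```bash
python3 go.py 534.6 17.1 81 75.5
```

```text
t 4.65 pos [530.9  17.2  81.5] phi 75.4 q6 1.71 w 22.0 F [-10.4  -0.4  12.8] grip 61.9
[534.6, 17.1, 81.0, 75.5] -> [0.08 0.36 0.05] twist -0.1
```

Emit:
send_rows(
  rows=[
    [[0, 0, 0, 0, 3.2], [0, 0, 0, 0, 3.2], [0, 0, 0, 0, 3.2], [0, 0, -4, 0, 3.2], [0, 0, -9, 0, 3.2], [0, 0, -13, 0, 5], [0, 0, -13, 0, 6]],
  ],
)

```text
time_s: 5.52
position: [0.5353, 0.0175, 0.2136]
eef_rot: [0.791, 0.612, 0.003, 0.003]
contact_force: [-0.4, -0.1, 0.1]
gripper_width: 0.0602
grasp_force: 0.0
```

```bash
python3 go.py 659.5 -191.1 180 50.5
python3 - <<'E'
from h import *
from rig import arm
c=arm.read_camera('wrist');pickle.dump(c,open('pics/w2.pkl','wb'));im=c['img'][...,::-1].copy()
O=np.array([.4882,.0373]);e=np.array([.2504,.9681]);f=np.array([-.9681,.2504])
for u,v in [(100,90),(100,-90),(-100,-90),(-100,90)]:
    q=proj(c,[*(O+e*u/1e3+f*v/1e3),.048]);cv2.circle(im,tuple(int(round(t)) for t in q),4,(0,0,255),1)
cv2.imwrite('pics/w2.png',im)
E
```

```text
t 5.53 pos [535.3  17.5 213.6] phi 75.5 q6 1.71 w 60.2 F [-0.4 -0.1  0.1] grip 0.0
[659.5, -191.1, 180.0, 50.5] -> [-17.09  17.22   3.47] twist 25.0
```

View pics/w2.png

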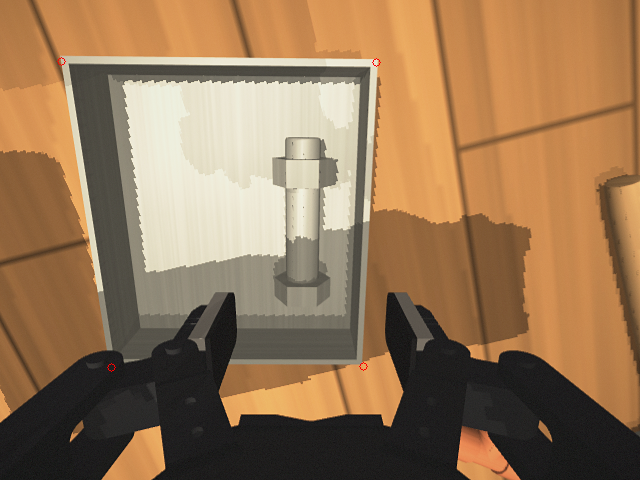

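The wrist view shows the bolt lying on the tray floor at about (303,215). The tray rim matches the predicted corners. Next is the tee: hover over it and check it by colour mask.

Emit:
send_rows(
  rows=[
    [[-4, 4, 0.5, 6, 6], [-8, 8, 1, 12, 6], [-12, 12, 2, 20, 6], [-16, 16, 3, 25, 6], [-17.1, 17.2, 3.5, 25, 6], [-17.1, 17.2, 3.5, 25, 6], [-17.1, 17.2, 3.5, 25, 6]],
  ],
)

```text
time_s: 6.45
position: [0.6558, -0.1893, 0.1744]
eef_rot: [0.904, 0.427, -0.001, -0.001]
contact_force: [0.2, 0.8, 0.1]
gripper_width: 0.0603
grasp_force: 0.0
```

```bash
python3 - <<'E'
from h import *
from rig import arm
c=arm.read_camera('wrist');pickle.dump(c,open('pics/w3.pkl','wb'))
h=cv2.cvtColor(c['img'],cv2.COLOR_RGB2HSV).astype(int);a=cv2.cvtColor(c['img'],cv2.COLOR_RGB2LAB)[...,1]
t,_=cv2.threshold(a,0,255,cv2.THRESH_OTSU);cs=sorted(comps(a>max(t,150),300,1e6),key=lambda q:-q[1][4])[:3]
print(t,[(q[1],q[2].round(1)) for q in cs]);m=cs[0][0]
v,u=np.nonzero(m);P=np.array([plane(c,(x,y),.015)[:2]*1000 for x,y in zip(u,v)],np.float32)
r=cv2.minAreaRect(P);print(np.round(r[0],1),np.round(r[1],1),r[2])
T=pickle.load(open('pics/top0.pkl','rb'))
im=c['img'][...,::-1].copy();im[m]=im[m]//2
for p in [(.6385,-.2165,.015),(.6595,-.1911,.015)]:cv2.circle(im,tuple(int(round(t)) for t in proj(c,p)),4,(0,255,0),1)
cv2.imwrite('pics/w3.png',im)
E
python3 go.py 659.5 -191.1 75 50.5
```

```text
136.0 [(array([ 238,  218,  145,  100, 8299], dtype=int32), array([310.4, 281.7]))]
[ 645.7 -202.4] [67.9 95.9] 50.01206970214844
t 6.5 pos [ 656.  -189.2  175. ] phi 50.6 q6 1.86 w 59.6 F [-0.5  0.2  0.6] grip 0.0
[659.5, -191.1, 75.0, 50.5] -> [ 0.08  0.41 10.  ] twist 0.1
```

View pics/w3.png

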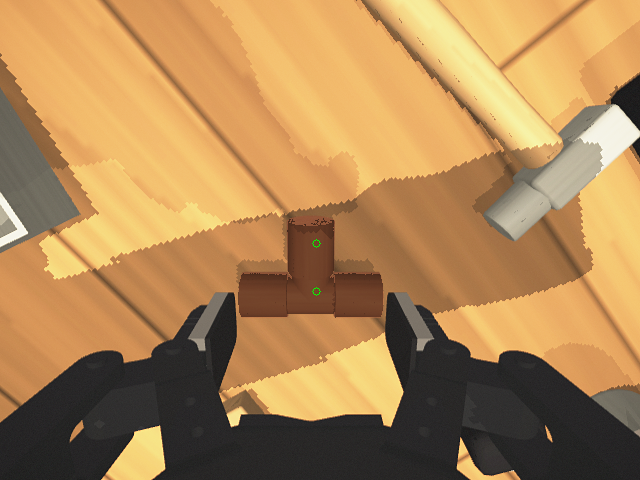

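The tee's branch is centred at column 311, on the finger centre line, with its junction at row 294. I'll descend straight down and grip the branch.

Emit:
send_rows(
  rows=[
    [[0, 0, 4, 0, 6], [0, 0, 8, 0, 6], [0, 0, 9.9, 0, 6], [0, 0, 9.9, 0, 6], [0, 0, 9.9, 0, 1.5], [0, 0, 9.9, 0, 1.5], [0, 0, 9.9, 0, 1.5], [0, 0, 9.9, 0, 1.5], [0, 0, 9.9, 0, 1.5], [0, 0, 7, 0, 1.5], [0, 0, 2, 0, 1.5], [0, 0, -2, 0, 1.5], [0, 0, -2, 0, 1.5], [0, 0, -2, 0, 1.5]],
  ],
)

```text
time_s: 8.25
position: [0.6563, -0.1909, 0.1945]
eef_rot: [0.905, 0.426, -0.0, -0.0]
contact_force: [-0.0, -0.9, -1.5]
gripper_width: 0.0279
grasp_force: 59.3
```

```bash
python3 go.py 478 113.3 195 75.5 478 113.3 80 75.5
```

```text
t 8.25 pos [ 656.3 -190.9  194.5] phi 50.5 q6 1.86 w 27.9 F [-0.  -0.9 -1.5] grip 59.3
[478.0, 113.3, 195.0, 75.5] -> [ 12.11 -33.11  -0.04] twist -25.0
[478.0, 113.3, 80.0, 75.5] -> [ 12.12 -33.11  11.46] twist -25.0
```

Emit:
send_rows(
  rows=[
    [[2, -5, 0, -5, 1.5], [4, -10, 0, -10, 1.5], [6, -16, 0, -15, 1.5], [8, -22, 0, -20, 1.5], [10, -27.5, 0, -25, 1.5], [12.1, -32, 0, -25, 1.5], [12.1, -33.1, 0, -25, 1.5], [12.1, -33.1, 0, -25, 1.5], [12.1, -33.1, 3, -25, 1.5], [12.1, -33.1, 6, -25, 1.5], [12.1, -33.1, 9, -25, 1.5], [12.1, -33.1, 10.8, -25, 1.5], [12.1, -33.1, 11.4, -25, 1.5], [12.1, -33.1, 11.4, -25, 1.5], [12.1, -33.1, 11.4, -25, 4.2], [12.1, -33.1, 11.4, -25, 4.2], [12.1, -33.1, 6, -25, 4.2], [12.1, -33.1, 1, -25, 4.2], [12.1, -33.1, -1, -25, 4.2]],
  ],
)

```text
time_s: 10.62
position: [0.4801, 0.1128, 0.2078]
eef_rot: [0.791, 0.612, 0.002, 0.001]
contact_force: [0.0, -0.2, -0.2]
gripper_width: 0.0417
grasp_force: 0.0
```

```bash
python3 go.py 497 -395.7 180 180
python3 - <<'E'
from h import *
from rig import arm
c=arm.read_camera('top');pickle.dump(c,open('pics/t2.pkl','wb'));cv2.imwrite('pics/t2.png',cv2.resize(c['img'][170:290,185:435,::-1],None,fx=3,fy=3,interpolation=cv2.INTER_CUBIC))
E
```

```text
t 10.62 pos [480.1 112.8 207.8] phi 75.4 q6 1.89 w 41.7 F [ 0.  -0.2 -0.2] grip 0.0
[497.0, -395.7, 180.0, 180.0] -> [-48.79  14.4    2.79] twist -104.6
```

Emit:
send_rows(
  rows=[
    [[-6, 1.5, 0, -10, 6], [-12, 3, 0, -20, 7], [-18, 5, 0, -31, 8], [-24, 7, 0, -42, 8], [-30, 9, 1, -52, 8], [-36, 11, 1, -63, 8], [-42, 13, 2, -73, 8], [-47, 14.4, 2.8, -84, 8], [-48.8, 14.4, 2.8, -94, 8], [-48.8, 14.4, 2.8, -104.6, 8], [-48.8, 14.4, 2.8, -104.6, 8], [-48.8, 14.4, 2.8, -104.6, 8]],
  ],
)

```text
time_s: 12.18
position: [0.4948, -0.3958, 0.1754]
eef_rot: [0.0, 1.0, 0.001, -0.001]
contact_force: [-0.6, 0.9, 0.7]
gripper_width: 0.0802
grasp_force: 0.0
```

```bash
python3 - <<'E'
from h import *
from rig import arm
c=arm.read_camera('wrist');pickle.dump(c,open('pics/w4.pkl','wb'))
im=c['img'][...,::-1].copy()
for p in [(.502,-.3955,.008),(.497,-.3955,.008),(.552,-.3955,.008),(.466,-.3955+.036,.008),(.466,-.3955-.036,.008)]:cv2.circle(im,tuple(int(round(t)) for t in proj(c,p)),4,(0,0,255),1)
t=cv2.resize(arm.read_camera('top')['img'][170:290,185:435,::-1],(640,307))
cv2.imwrite('pics/w4.png',cv2.resize(np.vstack([im,t]),(478,588)))
E
python3 go.py 497 -395.7 71 180
```

```text
t 12.28 pos [ 495.1 -395.4  176.1] phi 180.0 q6 -0.8 w 80.4 F [-0.3 -0.5 -0. ] grip 0.0
[497.0, -395.7, 71.0, 180.0] -> [-0.2  -0.03 10.51] twist -0.0
```

View pics/w4.png

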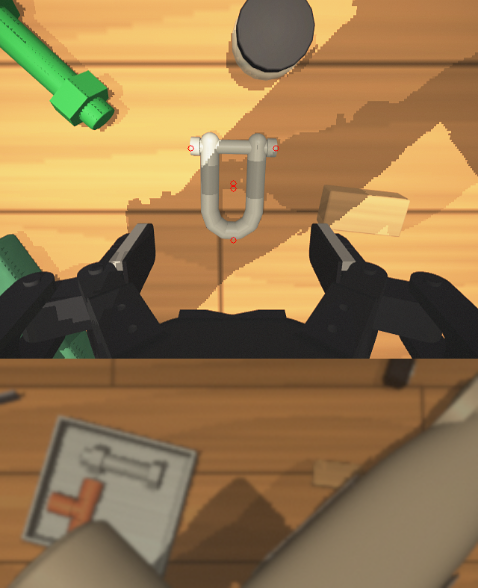

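The wrist view shows the shackle under the gripper at about (233,188), with its predicted points on it and the offcut clear of the fingers. The top view shows the bolt and tee lying in the tray. Now I'll grip the shackle.

Emit:
send_rows(
  rows=[
    [[-0.2, 0, 4, 0, 7.4], [-0.2, 0, 8, 0, 7.4], [-0.2, 0, 10.5, 0, 7.4], [-0.2, 0, 10.5, 0, 7.4], [-0.2, 0, 10.5, 0, 4.5], [-0.2, 0, 10.5, 0, 4.5], [-0.2, 0, 10.5, 0, 4.5], [-0.2, 0, 10.5, 0, 4.5]],
  ],
  newtons=60,
)

```text
time_s: 13.28
position: [0.4982, -0.3962, 0.0737]
eef_rot: [-0.001, 1.0, -0.001, 0.001]
contact_force: [0.1, -0.0, 7.3]
gripper_width: 0.0532
grasp_force: 63.8
```

```bash
python3 go.py 446 17.3 200 165.5
```

```text
t 13.28 pos [ 498.2 -396.2   73.7] phi -179.9 q6 -0.8 w 53.2 F [ 0.1 -0.   7.3] grip 63.8
[446.0, 17.3, 200.0, 165.5] -> [  5.13  41.33 -12.73] twist 14.6
```

Emit:
send_rows(
  rows=[
    [[0, 0, -4, 0, 4.5], [0, 0, -9, 0, 4.5], [0.5, 3, -12.7, 0, 4.5], [1, 8, -12.7, 3, 4.5], [1.5, 13, -12.7, 6, 4.5], [2, 19, -12.7, 9, 4.5], [3, 25, -12.7, 12, 4.5], [4, 31, -12.7, 14.6, 4.5], [4.6, 36, -12.7, 14.6, 4.5], [5.1, 40, -12.7, 14.6, 4.5], [5.1, 41.3, -12.7, 14.6, 4.5], [5.1, 41.3, -12.7, 14.6, 4.5], [5.1, 41.3, -12.7, 14.6, 4.5]],
  ],
)

```text
time_s: 14.9
position: [0.4462, 0.0166, 0.1989]
eef_rot: [0.127, 0.992, -0.0, 0.0]
contact_force: [0.1, 0.2, -2.1]
gripper_width: 0.0534
grasp_force: 64.1
```

```bash
python3 go.py 446 17.3 79 165.5;python3 - <<'E'
from h import *
from rig import arm
w=arm.read_camera('wrist');s=arm.read_camera('scene')['img'][190:370,210:510,::-1]
cv2.imwrite('pics/w5.png',cv2.resize(np.vstack([w['img'][...,::-1],cv2.resize(s,(640,384))]),(444,600)))
E
```

```text
t 14.9 pos [446.2  16.6 198.9] phi 165.4 q6 0.11 w 53.4 F [ 0.1  0.2 -2.1] grip 64.1
[446.0, 17.3, 79.0, 165.5] -> [ 0.04  0.07 11.99] twist -0.1
```

View pics/w5.png

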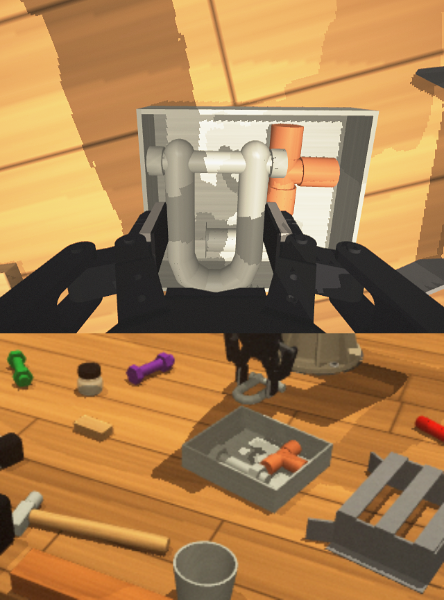

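The shackle is held level over the tray's left half. The tee's run (about x=285) and the bolt are where they should be, with room to spare. Lowering and releasing.

Emit:
send_rows(
  rows=[
    [[0, 0, 3, 0, 4.5], [0, 0, 6, 0, 4.5], [0, 0, 9, 0, 4.5], [0, 0, 11, 0, 4.5], [0, 0, 11.8, 0, 4.5], [0, 0, 11.9, 0, 4.5], [0, 0, 11.9, 0, 6.1], [0, 0, 11.9, 0, 6.1], [0, 0, 11.9, 0, 6.1], [0, 0, 8, 0, 6.1], [0, 0, 3, 0, 6.1], [0, 0, -1, 0, 6.1], [0, 0, -1, 0, 4]],
  ],
)

```text
time_s: 16.62
position: [0.4479, 0.0173, 0.2125]
eef_rot: [0.126, 0.992, -0.0, 0.004]
contact_force: [-0.1, -0.1, 0.1]
gripper_width: 0.0439
grasp_force: 0.0
```

```bash
python3 - <<'E'
from h import *
from rig import arm
w=arm.read_camera('wrist');pickle.dump(w,open('pics/w6.pkl','wb'))
s=arm.read_camera('top');pickle.dump(s,open('pics/t6.pkl','wb'));s=s['img'][160:310,90:340,::-1]
cv2.imwrite('pics/w6.png',cv2.resize(np.vstack([w['img'][...,::-1],cv2.resize(s,(640,384))]),(444,600)))
E
python3 go.py 463.7 -57.6 150 -14.5 463.7 -57.6 150 165.5
```

```text
t 16.73 pos [445.8  17.6 209.1] phi 165.5 q6 0.11 w 39.8 F [-0.2 -0.3 -0.7] grip 0.0
[463.7, -57.6, 150.0, -14.5] -> [-3.61 -6.83  5.91] twist 180.0
[463.7, -57.6, 150.0, 165.5] -> [-3.61 -6.83  5.91] twist -0.0
```

View pics/w6.png

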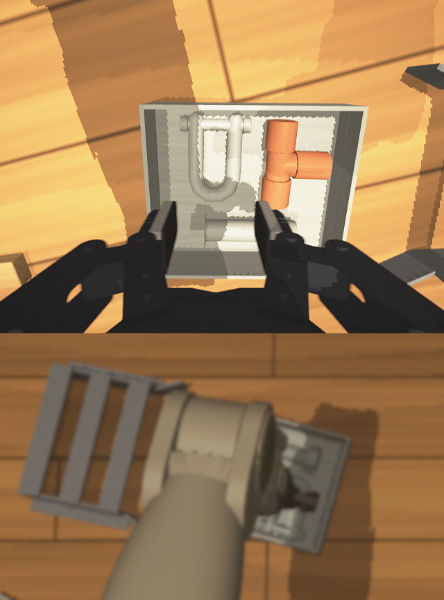

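The wrist and top views show all three parts lying flat inside the tray: shackle at (215,155), tee at (290,165), bolt at (240,230). The rim's far corners are at (141,104) and (367,107). I'll check the tray's pose from that rim and then grip the -x wall.

Run:
```python
from h import *
w=pickle.load(open('pics/w6.pkl','rb'));t=pickle.load(open('pics/t6.pkl','rb'));k=640/444
P=[plane(w,((u+.5)*k-.5,(v+.5)*k-.5),.048)[:2]*1000 for u,v in [(140,104),(368,107)]]
P+=[plane(t,(((u+.5)*k-.5)*250/640+90,((v-333+.5)*k-.5)*150/384+160),.048)[:2]*1000 for u,v in [(351,436),(319,552)]]
O=np.array([488.2,37.3]);e=np.array([.2504,.9681]);f=np.array([-.9681,.2504])
for q in P: print(q.round(1),'u,v',round((q-O)@e,1),round((q-O)@f,1))
d=P[1]-P[0];print('len',np.linalg.norm(d),np.degrees(np.arctan2(d[1],d[0])))
d=P[3]-P[2];print('w',np.linalg.norm(d),np.degrees(np.arctan2(d[1],d[0]))-90)
```

```text
[376.1 -32.5] u,v -95.6 91.0
[428.3 159.4] u,v 103.2 88.6
[551.1 -82. ] u,v -99.7 -90.7
[376.7 -36. ] u,v -98.9 89.6
len 198.83765664724606 74.79537489905522
w 180.36050048201034 75.24512935317253
```

Emit:
send_rows(
  rows=[
    [[-2, -4, 2, 0, 4], [-3.6, -6.8, 6, 0, 4], [-3.6, -6.8, 6, 0, 4], [-3.6, -6.8, 6, 0, 4]],
  ],
)

```text
time_s: 17.23
position: [0.4625, -0.0569, 0.1479]
eef_rot: [0.127, 0.992, 0.0, -0.002]
contact_force: [0.4, 0.0, 0.7]
gripper_width: 0.04
grasp_force: 0.0
```

```bash
python3 go.py 463.7 -57.6 98 165.5
```

```text
t 17.23 pos [462.5 -56.9 147.9] phi 165.5 q6 -0.04 w 40.0 F [0.4 0.  0.7] grip 0.0
[463.7, -57.6, 98.0, 165.5] -> [-0.15 -0.03  4.99] twist -0.0
```

Emit:
send_rows(
  rows=[
    [[0, 0, 2, 0, 4], [0, 0, 4, 0, 4], [0, 0, 5, 0, 4], [0, 0, 5, 0, 4], [0, 0, 5, 0, 0], [0, 0, 5, 0, 0], [0, 0, 5, 0, 0], [0, 0, 5, 0, 0], [0, 0, 5, 0, 0], [0, 0, 5, 0, 0]],
  ],
  newtons=60,
)

```text
time_s: 18.48
position: [0.4644, -0.0568, 0.0998]
eef_rot: [0.126, 0.992, 0.001, 0.001]
contact_force: [1.0, 6.1, 4.8]
gripper_width: 0.0023
grasp_force: 60.7
```

```bash
python3 go.py 501 85.5 98 168.2 519 172.5 98 168.2 519 182.5 98 168.2
```

```text
t 18.48 pos [464.4 -56.8  99.8] phi 165.5 q6 -0.04 w 2.3 F [1.  6.1 4.8] grip 60.7
[501.0, 85.5, 98.0, 168.2] -> [ 0.02 14.69  0.21] twist -2.7
[519.0, 172.5, 98.0, 168.2] -> [ 0.46 23.56  0.23] twist -2.7
[519.0, 182.5, 98.0, 168.2] -> [ 0.71 24.53  0.23] twist -2.7
```

Emit:
send_rows(
  rows=[
    [[-0.1, 1, 0, -0.7, 0], [-0.2, 2, 0, -1.4, 0], [-0.3, 3, 0, -2.1, 0], [-0.3, 3.6, 0, -2.7, 0], [-0.25, 5, 0, -2.7, 0], [-0.2, 6.5, 0, -2.7, 0], [-0.1, 8, 0, -2.7, 0], [-0.05, 9.5, 0, -2.7, 0], [0, 11, 0, -2.7, 0], [0.05, 12, 0, -2.7, 0], [0.05, 12, 0, -2.7, 0]],
  ],
)

```text
time_s: 19.85
position: [0.4938, 0.0577, 0.0998]
eef_rot: [0.103, 0.995, -0.002, 0.001]
contact_force: [-1.4, -4.5, 5.0]
gripper_width: 0.0024
grasp_force: 61.0
```

```bash
python3 go.py 519 182.5 99 168.2
python3 - <<'E'
from h import *
from rig import arm
c=arm.read_camera('wrist');pickle.dump(c,open('pics/w7.pkl','wb'));t=arm.read_camera('top')['img'][160:310,90:340,::-1]
cv2.imwrite('pics/w7.png',cv2.resize(np.vstack([c['img'][...,::-1],cv2.resize(t,(640,384))]),(444,600)))
E
```

```text
t 19.85 pos [493.8  57.7  99.8] phi 168.2 q6 0.16 w 2.4 F [-1.4 -4.5  5. ] grip 61.0
[519.0, 182.5, 99.0, 168.2] -> [ 0.1  12.73  0.03] twist -0.0
```

View pics/w7.png

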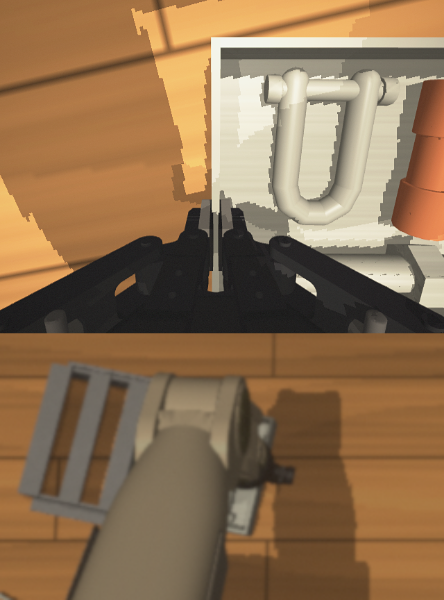

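The tray is held square, with the parts still inside and its front already inside the rack. The forces are low, so I'll continue to just short of the stop. That was my tenth and last picture.

Emit:
send_rows(
  rows=[
    [[0, 1.2, 0, 0, 0], [0, 2.7, 0, 0, 0], [0, 4.2, 0, 0, 0], [0.05, 5.7, 0, 0, 0], [0.05, 7.2, 0, 0, 0], [0.05, 8.7, 0, 0, 0], [0.1, 10.2, 0, 0, 0], [0.1, 11.2, 0, 0, 0], [0.1, 12, 0, 0, 0], [0.1, 12, 0, 0, 0], [0.1, 12, 0, 0, 0]],
  ],
)

```text
time_s: 21.32
position: [0.517, 0.1746, 0.0998]
eef_rot: [0.104, 0.995, -0.002, 0.001]
contact_force: [-1.7, -7.4, 7.7]
gripper_width: 0.0025
grasp_force: 61.4
```

```bash
python3 go.py 519 182.5 99 168.2
```

```text
t 21.32 pos [517.  174.6  99.8] phi 168.1 q6 0.39 w 2.5 F [-1.7 -7.4  7.7] grip 61.4
[519.0, 182.5, 99.0, 168.2] -> [-0.04  0.81  0.08] twist -0.1
```

Emit:
send_rows(
  rows=[
    [[0, 0.2, 0, 0, 0], [0, 0.4, 0, 0, 0], [0, 0.6, 0, 0, 0], [0, 0.8, 0, 0, 0], [0, 0.8, 0, 0, 0], [0, 0.8, 0, 0, 0]],
  ],
)

```text
time_s: 22.08
position: [0.5183, 0.1813, 0.0998]
eef_rot: [0.104, 0.995, -0.004, 0.001]
contact_force: [-2.6, -12.2, 9.0]
gripper_width: 0.0026
grasp_force: 61.6
```

Emit:
send_rows(
  rows=[
    [[0, 0.1, 0, 0, 0], [0, 0.2, 0, 0, 0], [0, 0.3, 0, 0, 0], [0, 0.3, 0, 0, 0]],
  ],
)

```text
time_s: 22.58
position: [0.5189, 0.184, 0.0998]
eef_rot: [0.104, 0.995, -0.004, 0.001]
contact_force: [-2.1, -13.0, 10.0]
gripper_width: 0.0027
grasp_force: 61.7
```

Emit:
send_rows(
  rows=[
    [[0, 0.1, 0, 0, 0], [0, 0.2, 0, 0, 0], [0, 0.3, 0, 0, 0], [0, 0.3, 0, 0, 0]],
  ],
)

```text
time_s: 23.08
position: [0.5195, 0.187, 0.0998]
eef_rot: [0.104, 0.995, -0.004, 0.0]
contact_force: [-2.5, -12.6, 9.3]
gripper_width: 0.0023
grasp_force: 61.7
```

Emit:
send_rows(
  rows=[
    [[0, 0.1, 0, 0, 0], [0, 0.2, 0, 0, 0], [0, 0.3, 0, 0, 0], [0, 0.3, 0, 0, 0]],
  ],
)

```text
time_s: 23.58
position: [0.5201, 0.1899, 0.0998]
eef_rot: [0.104, 0.995, -0.004, 0.0]
contact_force: [-3.7, -13.8, 10.4]
gripper_width: 0.0027
grasp_force: 61.7
```

Emit:
send_rows(
  rows=[
    [[0, 0.1, 0, 0, 0], [0, 0.2, 0, 0, 0], [0, 0.3, 0, 0, 0], [0, 0.3, 0, 0, 0]],
  ],
)

```text
time_s: 24.08
position: [0.5206, 0.1922, 0.0998]
eef_rot: [0.104, 0.995, -0.005, 0.0]
contact_force: [-3.9, -16.0, 10.2]
gripper_width: 0.0027
grasp_force: 61.9
```

Run:
```python
from m import *
from rig import arm
s=arm.state();print(s['position'],s['contact_force'],s['torque'])
# slat corners/edges of the original top view: rack pose from them
a=np.array([544.5,304.8]);ex=np.array([.2045,.979]);ey=np.array([-.979,.2045])
for nm,z in [('60,17',.066),('15,187',.066),('81,18',.066),('40,190',.066),('105,30',.066),('135,30',.066),('66,195',.066),('95,200',.066),('188,40',.066),('160,40',.066),('125,208',.066),('152,213',.066)]:
    u,v=map(float,nm.split(','));q=plane(T,tp(u,v),z)[:2]*1000-a;print(nm,(q@ex).round(1),(q@ey).round(1))
```

```text
[0.52055649 0.19216455 0.09977934] [ -3.94423212 -16.02212645  10.20568156] [-2.90627791  0.6499192   0.02093574]
60,17 81.6 -99.7
15,187 80.3 98.2
81,18 58.1 -103.4
40,190 52.4 95.8
105,30 28.0 -95.5
135,30 -5.1 -102.5
66,195 22.8 95.3
95,200 -10.0 94.1
188,40 -66.5 -103.6
160,40 -35.6 -97.1
125,208 -44.7 96.0
152,213 -75.2 95.3
```

Emit:
send_rows(
  rows=[
    [[0, 0.1, 0, 0, 0], [0, 0.2, 0, 0, 0], [0, 0.3, 0, 0, 0], [0, 0.3, 0, 0, 0]],
  ],
)

```text
time_s: 24.58
position: [0.5206, 0.1926, 0.0998]
eef_rot: [0.105, 0.994, -0.008, 0.0]
contact_force: [-5.0, -26.0, 14.6]
gripper_width: 0.0028
grasp_force: 62.5
```

Emit:
send_rows(
  rows=[
    [[0, 0.1, 0, 0, 0], [0, 0.2, 0, 0, 0], [0, 0.3, 0, 0, 0], [0, 0.3, 0, 0, 0]],
  ],
)

```text
time_s: 25.08
position: [0.5207, 0.1931, 0.0998]
eef_rot: [0.106, 0.994, -0.011, -0.0]
contact_force: [-6.8, -35.6, 18.1]
gripper_width: 0.0025
grasp_force: 63.4
```

The force now climbs while the tray stays put (y about 192.5), so it's against the stop. I'll ease off, open, lift away, and check from the cameras.

Emit:
send_rows(
  rows=[
    [[0, -0.2, 0, 0, 0], [0, -0.5, 0, 0, 0], [0, -0.5, 0, 0, 3], [0, -0.5, 0, 0, 3], [0, -0.6, 0, 0, 3], [0, -0.6, -3, 0, 3], [0, -0.6, -8, 0, 3], [0, -3, -13, 0, 3], [0, -9, -16, 0, 3], [0, -15, -16, 0, 3], [0, -21, -16, 0, 3], [0, -25, -16, 0, 3], [0, -25, -16, 0, 3]],
  ],
)

```text
time_s: 26.7
position: [0.4705, -0.0446, 0.2589]
eef_rot: [0.105, 0.994, -0.0, 0.0]
contact_force: [-0.1, 0.9, 0.0]
gripper_width: 0.0303
grasp_force: 0.0
```

Run:
```python
from h import *
from rig import arm
s=arm.state();print(s['time_s'],s['position'],s['contact_force'])
for n in ['wrist','top','scene']:
    c=arm.read_camera(n);pickle.dump(c,open(f'pics/{n}8.pkl','wb'))
    h=cv2.cvtColor(c['img'],cv2.COLOR_RGB2HSV).astype(int)
    if n=='wrist': continue
    # tee still copper at expected place? tray rim pixels along rack axis
R0=np.array([.5445,.3048]);ex=np.array([.2045,.979]);ey=np.array([-.979,.2045])
for n in ['top','scene']:
    c=pickle.load(open(f'pics/{n}8.pkl','rb'));g=cv2.cvtColor(c['img'],cv2.COLOR_RGB2HSV)
    for v in (-.05,0,.05):
        out=[]
        for x in np.arange(-.150,-.08,.004):
            u=proj(c,[*(R0+ex*x+ey*v),.048]);p=g[int(round(u[1])),int(round(u[0]))];out.append((int(x*1000),int(p[1]),int(p[2])))
        print(n,v,out)
```

```text
26.7 [ 0.47050139 -0.04456709  0.25894722] [-0.10405042  0.91696167  0.03282944]
top -0.05 [(-150, 125, 145), (-146, 151, 150), (-142, 150, 151), (-137, 153, 147), (-133, 135, 102), (-129, 108, 83), (-125, 48, 64), (-121, 49, 67), (-117, 41, 132), (-113, 38, 149), (-109, 39, 156), (-105, 39, 156), (-101, 39, 156), (-97, 39, 155), (-93, 39, 143), (-89, 42, 86), (-85, 44, 69), (-81, 45, 85)]
top 0 [(-150, 150, 150), (-146, 149, 140), (-142, 151, 140), (-137, 148, 129), (-133, 141, 107), (-129, 72, 67), (-125, 51, 65), (-121, 41, 74), (-117, 41, 113), (-113, 38, 156), (-109, 40, 159), (-105, 39, 158), (-101, 39, 157), (-97, 39, 158), (-93, 38, 154), (-89, 38, 141), (-85, 38, 95), (-81, 38, 108)]
top 0.05 [(-150, 89, 109), (-146, 121, 118), (-142, 149, 139), (-137, 149, 139), (-133, 137, 106), (-129, 105, 85), (-125, 52, 64), (-121, 45, 68), (-117, 39, 119), (-113, 39, 151), (-109, 38, 161), (-105, 36, 161), (-101, 38, 159), (-97, 37, 159), (-93, 39, 132), (-89, 40, 96), (-85, 36, 136), (-81, 36, 149)]
scene -0.05 [(-150, 178, 206), (-146, 178, 205), (-142, 177, 208), (-137, 177, 208), (
[... 163 characters left out ...]
 99), (-93, 57, 98), (-89, 48, 182), (-85, 48, 180), (-81, 47, 180)]
scene 0 [(-150, 177, 209), (-146, 180, 207), (-142, 179, 208), (-137, 181, 206), (-133, 177, 206), (-129, 179, 205), (-125, 182, 196), (-121, 182, 205), (-117, 112, 202), (-113, 51, 155), (-109, 62, 99), (-105, 62, 103), (-101, 52, 98), (-97, 59, 99), (-93, 64, 100), (-89, 46, 182), (-85, 46, 183), (-81, 45, 183)]
scene 0.05 [(-150, 183, 202), (-146, 173, 133), (-142, 182, 182), (-137, 175, 115), (-133, 179, 134), (-129, 178, 133), (-125, 179, 108), (-121, 180, 153), (-117, 179, 131), (-113, 54, 152), (-109, 60, 97), (-105, 57, 98), (-101, 65, 98), (-97, 52, 98), (-93, 56, 95), (-89, 52, 93), (-85, 60, 102), (-81, 51, 100)]
```

```bash
python3 -c "
from rig import arm
print(arm.hand_in())"
```

```text
the job is handed in; nothing more can be done
None
```

The bolt, tee and shackle are lying in the tray, and the tray is slid into the rack against the back stop; I handed in at about 27 s, and no verdict was returned. I took it as fully home because the push force climbed sharply while the tray stopped moving, and the rear rim measured square after release; I viewed no picture after the final slide.

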